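# Shift the tube mixer into third

## Robot

A 6-joint arm with a two-finger parallel gripper is mounted at the origin on the work surface. World frame = base frame: x ahead of the robot, y to its left, z up, the work surface at z = 0. Lengths are in m, angles in rad, forces in N, time in s.
With the tool pointing down it reaches from about 0.35 to 0.8 m from the base axis. Payload 7.3 kg.
Tool frame: the origin (TCP) lies at the very end of the fingers, on their centre line; the grasp point (between the pads) lies 19 mm behind it; z points along the fingers, y is the line along which they close (so a half turn about z gives the same grasp; the last joint's range is limited). The gripper opens to 85 mm and grips with 20 to 120 N. Pads are 22 mm wide; open, the fingers measure 114 mm over their backs; the gripper's body (76 mm by 85 mm) begins 54 mm behind the grasp point. The pads swing forward as they close: fully open they stand 13 mm farther back than shut.
Start: joints at [1.04, 0.342, 1.524, -0, 1.275, -0.146], TCP at [0.197, 0.487, 0.231] pointing down, gripper open.
Joint ranges: [-2.53, 2.53], [-0.77, 2.02], [0.04, 2.7], [-1, 4.14], [0.28, 2.66], [-3.11, 3.11]. Speed limits (rad/s): [2.57, 2.57, 3.14, 3.14, 3.14, 3.14].

## Interface

Orientations are given as a unit quaternion [x, y, z, w].
In Python, from cell import get_obs, eyes, workorder, nets gives the robot as it stands. The module is installed in compiled form; this text tells all that it offers.
- The arm moves only by the shell command python3 -m creep 'ROWS' [FORCE]. ROWS is JSON, a list of rows, each an object of numbers: "ax", "ay", "az": the turn, a rotation vector about the tool's x, y, z in rad; "dx", "dy", "dz": the shift along the tool's x, y, z in mm; "gripper": the gripper's target within -1 to 1 (shut at 1, half-way at 0, fully open at -1). In form: [{"ax": .., "ay": .., "az": .., "dx": .., "dy": .., "dz": .., "gripper": ..}, ...]. A call has 1 to 10 rows; each row shifts and turns the commanded pose from where the row before left it, along the tool's axes as they then stand; what a row does not reach is not made up. A row lasts 1/10 s, in which the tool goes at most 50 mm and 8.59 degrees, less where a joint would pass 70% of its speed; a pose out of reach is approached as far as the arm can. A call with a gripper value outside its range is refused whole. The fingers move at their own pace and stop on an object; FORCE is the grip in N (left out, the last holds). Time passes only in rows, so rows that do not move let the fingers close. It gives the time, the measured TCP pose, the force, the opening and the grip force at its end, in the units of the state.
- get_obs(): the state, without advancing time (a new reading comes with each control period).
- eyes.camera(name): name is "scene" or "side" or "wrist"; returns (picture, depth): 420x560x3 uint8, blue, green, red; 420x560 float32, m along the optical axis (not along the pixel's ray), 0 where there is no reading.
- eyes.calibration(name): a dict with "camera_matrix" (3x3 intrinsics, pixels), "rvec" (rotation vector, rad) and "tvec" (3), from world to camera coordinates, as OpenCV has them; the wrist camera has in their place "hand_eye" (4x4, takes a point from camera to tool coordinates, whose origin is the TCP and whose axes are the flange's). Camera axes: x right, y down, z forward; pixel columns grow to the right and rows downward; lengths in m; the calibration is good to about 2 mm. A picture is of the moment at which its call begins: read the wrist's pose just before it. calibration takes no time and is no camera call.
- workorder.hand_in(): hands the job in; it is judged then, once.
Trained networks look in the newest picture that a camera, given by its name, has taken for a name from the list of things; names that differ only in an ending like _2 or _b are one class to them, and where a whole thing is asked for, a point or a joint stands for the part that bears it (a point fixed in the world has none). Each returns a list of dicts, best first, with "confidence" (0 to 1); they miss things now and then, are a little off and sometimes report something else, mostly with a low value. They report only what shows in the picture. A call takes as long as a camera call.
- nets.look_for(camera, target): "xy" ([column, row] in pixels, amid what is visible of it).
- nets.silhouettes(camera, target): "mask" (420x560 bool, what is visible of it) and "xy" ([column, row] in pixels, amid what is visible of it).
- nets.landmark_of(camera, target): "xy" ([column, row] in pixels: a listed point, or the origin of a listed thing).
The state is a dict: "time_s": time; "qpos": joint angles; "joint_vel": joint speeds; "joint_torque": joint torques, N m; "eef_pos": TCP position; "tool_rot": TCP orientation; "force": force on the tool from outside, world axes, zero at the start; "ft_torque": the same for the moment, N m; "gripper_width": opening from 0.0 (shut) to 1.0 (fully open); "grip_force": force on a finger pad.
Only numpy, scipy, OpenCV 4.12 (cv2) and the standard library are available. Lean on these libraries where they do the work, as an engineer would, in place of code of your own. Each camera call takes 0.05 s, during which the arm holds its last target. There are 200 camera calls.

## Task

With your fingertips, push the blue-knobbed gear lever of the tube mixer through its H-shaped gate into third: from wherever it stands on the left side into neutral, across to the right, then forward (away from you) fully home into the slot marked with three dots. Do not let it dip into the fourth slot and do not pull its knob up (that is the lock-out). Leave the vial, bottle and beaker undisturbed, and finish with the hand clear.

Things in the scene. Friction and masses are not known exactly. Their poses are not given: they have to be found in the camera images.
- mixer: Fixed white bench tube mixer, deck 100 mm high. Origin: on the bench under the centre of the gear gate. x is 'forward' (away from the robot at yaw 0), y 'left', z up. It spans x -100..100, y -100..270 mm; a fixed block of white vials, up to 165 mm high, stands on it at x -75..75, y 104..260 mm.
- gate_center (a point): Centre of the H-gate at the top of its 110 x 110 mm aluminium plate, 102 mm above the bench. The H is 60 mm long (x), 56 wide (y): the neutral channel runs across at x = 0, 18 mm wide, between slots 19 mm wide: first forward-left, second back-left, third forward-right, fourth back-right, marked by 1, 2, 3 and 4 black dots at their ends.
- lever_pivot (a point): Pivot of the lever (a 10 mm steel rod), straight under the gate's centre, 10 mm above the bench, hidden in the mixer. A push of 1.5 to 3 N at the knob moves the lever; friction keeps it where it is left and nothing springs back.
- knob_center (a point): Centre of the lever's blue ball knob, 40 mm across, 190 mm from the pivot along the lever: 200 mm above the bench when upright. It moves on arcs about the pivot, about +-49 mm forward/back and +-43 mm across, sinking up to 11 mm at the ends.
- across (a joint): Lean of the lever to the right (mixer's -y), rad: -0.23 hard left to +0.23 hard right; in the left slots -0.23..-0.16, in the right slots 0.16..0.23. The lever can cross only where joint forward is between about -0.047 and 0.047 (neutral); the corners of the gate are rounded.
- forward (a joint): Lean of the lever forward (mixer's +x), rad: -0.26 at the end of the back slots, 0 in neutral, +0.26 at the end of the forward slots. The axis of this hinge tilts with joint across.
- knob_lift (a joint): Lock-out: how far the knob is pulled up along the lever, m: 0 down (as it starts), 0.012 fully up. A spring holds it down with 8 N.
- vial: Small loose amber vial with an orange cap, 22 mm across, 42 mm high, standing on the mixer's deck (100 mm high) on the robot's side of the gate. Origin at the centre of its foot. Leave it alone.
- reagent: Loose amber bottle, 60 mm across, 120 mm high, on the bench to the right of the mixer. Origin at the centre of its foot. Leave it alone.
- beaker: Loose clear beaker, 64 mm across, 80 mm high, on the bench to the left of the mixer. Origin at the centre of its foot. Leave it alone.

How it is judged:
By the outcome, as a careful person would: the job done as asked, in the order asked, and still so for the second after the job is handed in, with the robot touching nothing.
It also fails if it takes over 59 s, if anything falls off the work surface, if the arm or the gripper's body presses on something with over 40 N, if the wrist force passes 120 N, or if a joint passes its speed limit or range.

## Working session

There is one attempt and no reset: what is moved stays moved. The work goes in short steps, Python scripts to look and compute and a shell command to move; the robot and the scene stay as the last step left them, time stands still between calls to the robot, and variables do not carry over. Pictures are saved under pics/ and viewed, at most 10 in all, crops included, and the job is handed in when it is done.

```bash
mkdir -p pics; cat > h.py <<'E'
import numpy as np, cv2
from cell import get_obs, eyes, workorder, nets
from scipy.spatial.transform import Rotation as R
def cal(n):
    c=eyes.calibration(n); return np.array(c["camera_matrix"]),R.from_rotvec(np.ravel(c["rvec"])).as_matrix(),np.ravel(c["tvec"])
def at_z(n,px,z):
    K,Rm,t=cal(n); o=-Rm.T@t; d=Rm.T@np.linalg.inv(K)@np.array([*px,1.]); return o+d*(z-o[2])/d[2]
def tri(obs):
    A=[];b=[]
    for n,px in obs:
        K,Rm,t=cal(n); o=-Rm.T@t; d=Rm.T@np.linalg.inv(K)@np.array([*px,1.]); d/=np.linalg.norm(d)
        P=np.eye(3)-np.outer(d,d); A.append(P); b.append(P@o)
    return np.linalg.lstsq(np.vstack(A),np.hstack(b),rcond=None)[0]
E
python3 - <<'E'
from h import *
np.set_printoptions(precision=4,suppress=True)
o=get_obs(); print(o["time_s"],o["eef_pos"],o["tool_rot"],o["gripper_width"])
r={}
for c in("scene","side"):
    im,d=eyes.camera(c); cv2.imwrite(f"pics/{c}0.png",im)
    K,Rm,t=cal(c); print(c,-Rm.T@t)
    for g in("knob_center","gate_center","vial","mixer","reagent","beaker"):
        l=nets.landmark_of(c,g)
        if l: r[c,g]=l[0]["xy"]; print(c,g,l[0]["xy"],l[0]["confidence"])
for g,z in("knob_center",.195),("gate_center",.102),("vial",.1),("mixer",0),("reagent",0),("beaker",0):
    s=[(c,r[c,g]) for c in("scene","side") if (c,g) in r]
    print(g,[at_z(*x,z) for x in s], tri(s) if len(s)>1 else '')
E
```

```text
0.0 [0.1968 0.4863 0.2306] [ 0.1912  0.9815 -0.0007 -0.0003] 1.0003912696722206
scene [ 1.3921 -0.4953  0.9993]
scene knob_center [220.5, 223.2] 0.52
scene gate_center [201.0, 243.4] 0.73
scene vial [176.5, 231.0] 0.65
scene mixer [208.7, 275.5] 0.87
scene reagent [148.3, 315.6] 0.61
scene beaker [334.4, 241.8] 0.8
side [ 0.2997 -0.5693  0.6921]
side knob_center [310.0, 240.7] 0.75
side gate_center [293.3, 294.5] 0.76
side vial [250.3, 316.3] 0.81
side mixer [290.5, 327.7] 0.82
knob_center [array([ 0.5944, -0.0443,  0.195 ]), array([ 0.5929, -0.0451,  0.195 ])] [ 0.5935 -0.0438  0.1939]
gate_center [array([ 0.5325, -0.0699,  0.102 ]), array([ 0.548 , -0.0741,  0.102 ])] [ 0.5441 -0.0779  0.1115]
vial [array([ 0.4529, -0.0915,  0.1   ]), array([ 0.457, -0.089,  0.1  ])] [ 0.4561 -0.0925  0.1034]
mixer [array([ 0.547 , -0.0705,  0.    ]), array([ 0.5474, -0.0675,  0.    ])] [ 0.5471 -0.0697  0.001 ]
reagent [array([ 0.5622, -0.2506,  0.    ])] 
beaker [array([ 0.6634,  0.2567, -0.    ])]
```

View pics/scene0.png

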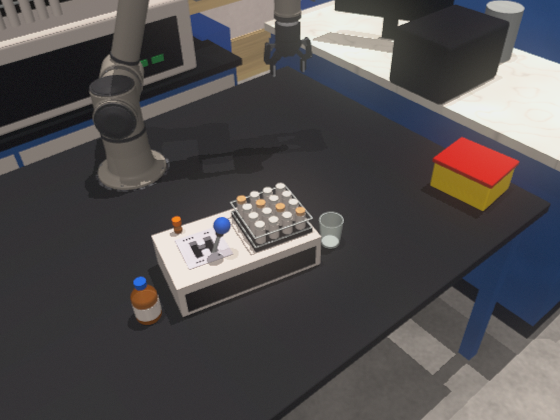

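View pics/side0.png

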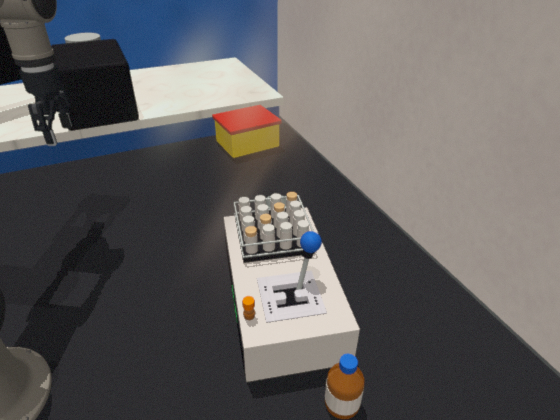

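The scene picture shows the blue knob at (221,225), leaning to the forward-left slot (first); the vial is at (177,225), the bottle at (146,302) and the beaker at (331,230). The side picture agrees, with the knob at (310,242) and the vial at (249,307). Next is the mixer's yaw, from depth.

```bash
python3 - <<'E'
from h import *
np.set_printoptions(precision=4,suppress=True)
for c in("scene","side"):
    im,d=eyes.camera(c); K,Rm,t=cal(c)
    v,u=np.mgrid[:420,:560]
    P=(np.stack([(u-K[0,2])/K[0,0]*d,(v-K[1,2])/K[1,1]*d,d],-1)-t)@Rm
    m=(d>0)&(abs(P[...,2]-.1)<.007)&(abs(P[...,0]-.55)<.25)&(P[...,1]>-.25)&(P[...,1]<.3)
    m=cv2.morphologyEx(m.astype(np.uint8),cv2.MORPH_OPEN,np.ones((3,3)))
    n,l,s,_=cv2.connectedComponentsWithStats(m); k=1+np.argmax(s[1:,4]); q=P[l==k]
    (ctr,wh,a)=cv2.minAreaRect(q[:,:2].astype(np.float32)*1000); print(c,len(q),np.median(q[:,2]),ctr,wh,a)
    hsv=cv2.cvtColor(im,cv2.COLOR_BGR2HSV)
    b=((hsv[...,0]>105)&(hsv[...,0]<130)&(hsv[...,1]>150)&(hsv[...,2]>90)&(abs(P[...,2]-.2)<.04)&(abs(P[...,0]-.57)<.12)&(abs(P[...,1]+.05)<.12))
    pk=P[b]; A=np.c_[2*pk,np.ones(len(pk))]
    (ux,uy),rad=cv2.minEnclosingCircle(np.argwhere(b)[:,::-1].astype(np.float32))
    print("knob px",ux,uy,rad,len(pk),pk.mean(0),np.linalg.lstsq(A,(pk**2).sum(1),rcond=None)[0][:3])
    for g in("vial","beaker","reagent"):
        for x in nets.silhouettes(c,g)[:1]:
            M=x["mask"]&(d>0); print(g,x["confidence"],np.median(P[M],0))
E
```

```text
scene 5200 0.09985504557985972 (563.2966918945312, 11.863571166992188) (371.9268493652344, 207.1248321533203) 77.50834655761719
knob px 221.5 224.0 7.566473007202148 149 [ 0.6047 -0.048   0.2037] [ 0.6    -0.0452  0.1953]
vial 0.53 [ 0.4633 -0.0909  0.1269]
beaker 0.75 [0.6635 0.242  0.0538]
reagent 0.62 [ 0.5811 -0.2537  0.0703]
side 9022 0.09960700263119143 (561.7005004882812, 12.172393798828125) (372.3693542480469, 201.04818725585938) 77.4838638305664
knob px 310.6538391113281 241.5 10.578767776489258 331 [ 0.5903 -0.0513  0.1988] [ 0.5951 -0.0426  0.1905]
vial 0.5 [ 0.4528 -0.0935  0.1319]
beaker 0.54 [0.6439 0.2731 0.0666]
reagent 0.84 [ 0.549  -0.2604  0.076 ]
```

```bash
cat > pos.py <<'E'
from h import *
ex=np.array([.976,-.216,0]);ey=np.array([.216,.976,0]);G=np.array([.545,-.071,0])
def mx(p): p=np.array(p)-G; return np.round([p@ex*1000,p@ey*1000,p[2]*1000],1)
def tool():
    o=get_obs(); r=R.from_quat(o["tool_rot"]).as_matrix()
    print("t",round(o["time_s"],2),"TCP mixer mm",mx(o["eef_pos"]),"toolx.ex",np.round(r[:,0]@ex,3),"toolx.ey",np.round(r[:,0]@ey,3),"F fwd/left/up",np.round([np.dot(o["force"],ex),np.dot(o["force"],ey),o["force"][2]],1),"w",round(o["gripper_width"],2))
def knob():
    ob=[]
    for c in("scene","side"):
        im,d=eyes.camera(c); K,Rm,t=cal(c)
        v,u=np.mgrid[:420,:560]
        P=(np.stack([(u-K[0,2])/K[0,0]*d,(v-K[1,2])/K[1,1]*d,d],-1)-t)@Rm
        hsv=cv2.cvtColor(im,cv2.COLOR_BGR2HSV)
        b=((hsv[...,0]>105)&(hsv[...,0]<130)&(hsv[...,1]>150)&(hsv[...,2]>60)&(abs(P[...,2]-.2)<.04)&(abs(P[...,0]-.57)<.12)&(abs(P[...,1]+.07)<.12))
        pk=P[b]
        if len(pk)<30: print(c,"few",len(pk)); continue
        (x,y),rad=cv2.minEnclosingCircle(np.argwhere(b)[:,::-1].astype(np.float32))
        s=np.linalg.lstsq(np.c_[2*pk,np.ones(len(pk))],(pk**2).sum(1),rcond=None)[0][:3]
        q=at_z(c,(x,y),.196); ob.append((c,(x,y))); print(c,len(pk),"px",round(x),round(y),round(rad,1),"sphere",mx(s),"ray",mx(q))
    if len(ob)>1: print("knob tri",mx(tri(ob)))
if __name__=="__main__":
    import sys
    tool()
    if len(sys.argv)>1: knob()
E
python3 -m creep '[{"az":-0.084,"dx":-20,"dy":-15,"dz":-15,"gripper":1},{"az":-0.084,"dx":-32,"dy":-25,"dz":-15,"gripper":1},{"dx":-32,"dy":-25,"gripper":1},{"dx":-32,"dy":-25,"gripper":1},{"dx":-32,"dy":-25,"gripper":1},{"dx":-32,"dy":-25,"gripper":1},{"dx":-32,"dy":-25,"gripper":1},{"dx":-32,"dy":-25,"gripper":1}]'; python3 pos.py k
```

```text
t 1.1 TCP mixer mm [-460.   469.1  231.3] toolx.ex -0.986 toolx.ey 0.166 F fwd/left/up [-0.1  0.3  0.3] w 1.0
scene 145 px 221 224 7.6 sphere [ 48.7  36.9 196.2] ray [ 48.7  36.6 196. ]
side 338 px 311 242 10.8 sphere [ 43.1  38.8 190.3] ray [ 41.   31.2 196. ]
knob tri [ 43.   38.2 190.4]invalid input
```

```bash
python3 -m creep '[{"ax":0,"ay":0,"az":-0.084,"dx":-20,"dy":-15,"dz":-15,"gripper":1},{"ax":0,"ay":0,"az":-0.084,"dx":-32,"dy":-25,"dz":-15,"gripper":1},{"ax":0,"ay":0,"az":0,"dx":-32,"dy":-25,"dz":0,"gripper":1},{"ax":0,"ay":0,"az":0,"dx":-32,"dy":-25,"dz":0,"gripper":1},{"ax":0,"ay":0,"az":0,"dx":-32,"dy":-25,"dz":0,"gripper":1},{"ax":0,"ay":0,"az":0,"dx":-32,"dy":-25,"dz":0,"gripper":1},{"ax":0,"ay":0,"az":0,"dx":-32,"dy":-25,"dz":0,"gripper":1},{"ax":0,"ay":0,"az":0,"dx":-32,"dy":-25,"dz":0,"gripper":1}]'; python3 pos.py
```

```text
time_s: 2.0
eef_pos: [0.3892, 0.2427, 0.2616]
tool_rot: [0.108, 0.994, 0.0, 0.0]
force: [0.3, 0.4, 0.6]
gripper_width: 0.002
grip_force: 0.0
t 2.0 TCP mixer mm [-219.8  272.5  261.6] toolx.ex -1.0 toolx.ey -0.001 F fwd/left/up [0.2 0.4 0.6] w 0.0
```

```bash
python3 -m creep '[{"ax":0,"ay":0,"az":0,"dx":-40,"dy":-29,"dz":0,"gripper":1},{"ax":0,"ay":0,"az":0,"dx":-40,"dy":-29,"dz":0,"gripper":1},{"ax":0,"ay":0,"az":0,"dx":-40,"dy":-29,"dz":0,"gripper":1},{"ax":0,"ay":0,"az":0,"dx":-40,"dy":-29,"dz":0,"gripper":1},{"ax":0,"ay":0,"az":0,"dx":-40,"dy":-29,"dz":0,"gripper":1},{"ax":0,"ay":0,"az":0,"dx":-40,"dy":-29,"dz":0,"gripper":1},{"ax":0,"ay":0,"az":0,"dx":-40,"dy":-29,"dz":0,"gripper":1},{"ax":0,"ay":0,"az":0,"dx":-38,"dy":-32,"dz":0,"gripper":1},{"ax":0,"ay":0,"az":0,"dx":0,"dy":0,"dz":0,"gripper":1}]'; python3 pos.py k
```

```text
time_s: 2.9
eef_pos: [0.6506, -0.0594, 0.259]
tool_rot: [0.111, 0.994, -0.001, -0.0]
force: [-0.6, 0.1, -0.0]
gripper_width: -0.002
grip_force: 0.0
t 2.9 TCP mixer mm [100.5  34.1 259. ] toolx.ex -1.0 toolx.ey 0.004 F fwd/left/up [-0.6  0.  -0. ] w -0.0
scene 143 px 222 224 7.6 sphere [ 48.6  37.1 195.5] ray [ 48.8  36.8 196. ]
side 337 px 311 242 10.8 sphere [ 42.8  38.7 190.3] ray [ 41.   31.2 196. ]
knob tri [ 43.   38.3 190.3]
```

```bash
python3 -m creep '[{"ax":0,"ay":0,"az":0,"dx":0,"dy":4,"dz":30,"gripper":1},{"ax":0,"ay":0,"az":0,"dx":0,"dy":0,"dz":30,"gripper":1},{"ax":0,"ay":0,"az":0,"dx":0,"dy":0,"dz":12,"gripper":1},{"ax":0,"ay":0,"az":0,"dx":0,"dy":0,"dz":0,"gripper":1},{"ax":0,"ay":0,"az":0,"dx":8,"dy":0,"dz":0,"gripper":1},{"ax":0,"ay":0,"az":0,"dx":8,"dy":0,"dz":0,"gripper":1},{"ax":0,"ay":0,"az":0,"dx":8,"dy":0,"dz":0,"gripper":1},{"ax":0,"ay":0,"az":0,"dx":8,"dy":0,"dz":0,"gripper":1},{"ax":0,"ay":0,"az":0,"dx":8,"dy":0,"dz":0,"gripper":1},{"ax":0,"ay":0,"az":0,"dx":0,"dy":0,"dz":0,"gripper":1}]'; python3 - <<'E'
from pos import *
tool();knob()
im,_=eyes.camera("side"); cv2.imwrite("pics/a.png",cv2.resize(im[180:340,200:400],None,fx=3,fy=3))
E
```

```text
time_s: 4.0
eef_pos: [0.6093, -0.0411, 0.19]
tool_rot: [0.108, 0.994, 0.0, 0.0]
force: [-0.3, -0.5, 1.2]
gripper_width: 0.001
grip_force: 0.3
t 4.0 TCP mixer mm [ 56.3  43.1 190. ] toolx.ex -1.0 toolx.ey -0.001 F fwd/left/up [-0.1 -0.6  1.2] w 0.0
scene few 22
side 350 px 300 241 10.8 sphere [ 24.3  39.5 193.8] ray [ 23.2  36.3 196. ]
```

View pics/a.png

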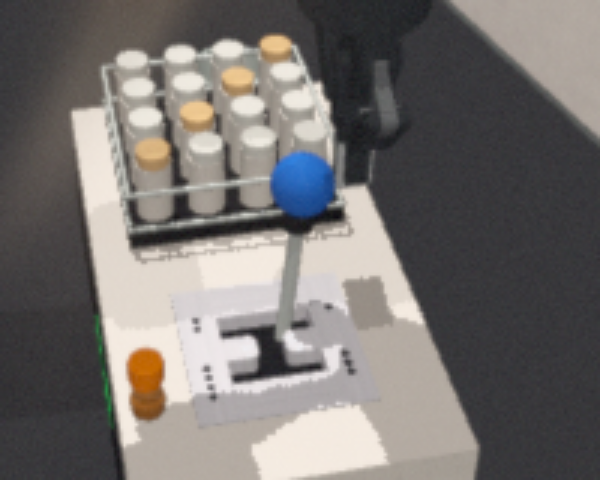

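The crop shows the knob at (303,185), off the front end of the first slot and partway back toward neutral, with the finger behind it. One to four dots mark the slot ends as described. I'll continue back.

```bash
python3 -m creep '[{"ax":0,"ay":0,"az":0,"dx":7,"dy":0,"dz":0,"gripper":1},{"ax":0,"ay":0,"az":0,"dx":7,"dy":0,"dz":0,"gripper":1},{"ax":0,"ay":0,"az":0,"dx":5,"dy":0,"dz":0,"gripper":1},{"ax":0,"ay":0,"az":0,"dx":0,"dy":0,"dz":0,"gripper":1}]'; python3 - <<'E'
from pos import *
tool();knob()
im,_=eyes.camera("side"); cv2.imwrite("pics/b.png",cv2.resize(im[220:330,230:350],None,fx=5,fy=5,interpolation=cv2.INTER_CUBIC))
K,Rm,t=cal("side")
for a,b in((0,0),(30,0),(-30,0),(0,28),(0,-28),(55,55),(55,-55),(-55,55),(-55,-55)):
    p=G+ex*a/1000+ey*b/1000+[0,0,.102]; q=K@(Rm@p+t); q=q[:2]/q[2]; print(a,b,np.round((q-[230,220])*5))
E
```

```text
time_s: 4.55
eef_pos: [0.5908, -0.037, 0.1894]
tool_rot: [0.108, 0.994, 0.0, -0.0]
force: [0.5, 0.3, -0.3]
gripper_width: -0.002
grip_force: 0.3
t 4.55 TCP mixer mm [ 37.4  43.1 189.4] toolx.ex -1.0 toolx.ey -0.001 F fwd/left/up [ 0.4  0.4 -0.3] w -0.0
scene few 16
side 349 px 291 242 10.8 sphere [  5.4  39.4 195.8] ray [  5.6  38.3 196. ]
0 0 [306. 369.]
30 0 [384. 358.]
-30 0 [227. 381.]
0 28 [290. 316.]
0 -28 [322. 426.]
55 55 [411. 249.]
55 -55 [490. 460.]
-55 55 [137. 286.]
-55 -55 [186. 507.]
```

View pics/b.png

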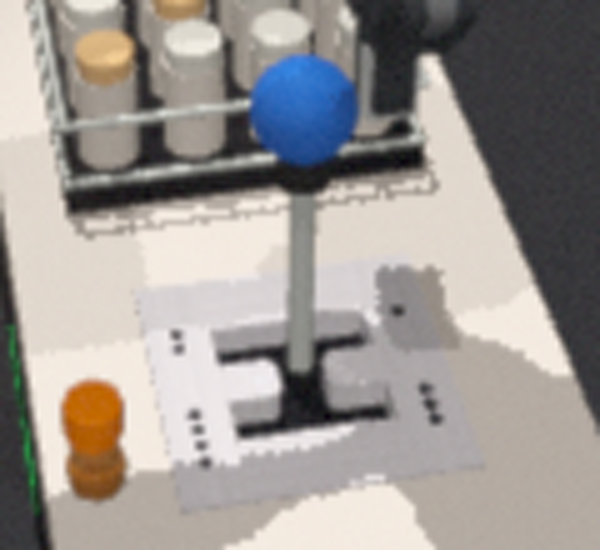

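The crop shows the rod standing in the neutral channel, with its base at (300,370) and the channel centred at about x=303. The plate corners match my model within about 2 mm. I'll nudge back 3 mm, then go round to the knob's left side.

```bash
python3 -m creep '[{"ax":0,"ay":0,"az":0,"dx":3,"dy":0,"dz":0,"gripper":1},{"ax":0,"ay":0,"az":0,"dx":0,"dy":0,"dz":0,"gripper":1},{"ax":0,"ay":0,"az":0,"dx":-15,"dy":0,"dz":0,"gripper":1},{"ax":0,"ay":0,"az":0,"dx":-5,"dy":25,"dz":0,"gripper":1},{"ax":0,"ay":0,"az":0,"dx":0,"dy":24,"dz":0,"gripper":1},{"ax":0,"ay":0,"az":0,"dx":20,"dy":0,"dz":2,"gripper":1},{"ax":0,"ay":0,"az":0,"dx":29,"dy":0,"dz":2,"gripper":1},{"ax":0,"ay":0,"az":0,"dx":0,"dy":0,"dz":0,"gripper":1}]'; python3 pos.py k
```

```text
time_s: 5.5
eef_pos: [0.5676, 0.0187, 0.1846]
tool_rot: [0.108, 0.994, 0.0, -0.002]
force: [-0.2, -0.2, -0.2]
gripper_width: -0.004
grip_force: 0.0
t 5.5 TCP mixer mm [  2.7  92.4 184.6] toolx.ex -1.0 toolx.ey -0.002 F fwd/left/up [-0.1 -0.2 -0.2] w -0.0
scene 163 px 215 213 7.4 sphere [ 10.   36.9 200.8] ray [  3.1  38.4 196. ]
side 344 px 289 242 10.6 sphere [  3.6  39.8 195.4] ray [  2.8  37.8 196. ]
knob tri [  2.9  38.4 195.6]
```

```bash
python3 -m creep '[{"ax":0,"ay":0,"az":0,"dx":0,"dy":-10,"dz":0,"gripper":1},{"ax":0,"ay":0,"az":0,"dx":0,"dy":-8,"dz":0,"gripper":1},{"ax":0,"ay":0,"az":0,"dx":0,"dy":-8,"dz":0,"gripper":1},{"ax":0,"ay":0,"az":0,"dx":0,"dy":-8,"dz":0,"gripper":1},{"ax":0,"ay":0,"az":0,"dx":0,"dy":-8,"dz":0,"gripper":1},{"ax":0,"ay":0,"az":0,"dx":0,"dy":-8,"dz":0,"gripper":1},{"ax":0,"ay":0,"az":0,"dx":0,"dy":-8,"dz":0,"gripper":1},{"ax":0,"ay":0,"az":0,"dx":0,"dy":0,"dz":0,"gripper":1}]'; python3 pos.py k
```

```text
time_s: 6.4
eef_pos: [0.5581, -0.0404, 0.1852]
tool_rot: [0.109, 0.994, -0.0, -0.0]
force: [-0.4, 0.5, 0.9]
gripper_width: 0.002
grip_force: 0.0
t 6.4 TCP mixer mm [  6.2  32.7 185.2] toolx.ex -1.0 toolx.ey 0.0 F fwd/left/up [-0.4  0.4  0.9] w 0.0
scene 185 px 198 217 7.8 sphere [  9.5  -4.2 203.2] ray [  0.   -2.7 196. ]
side 375 px 294 255 11.4 sphere [  3.4  -2.3 200.1] ray [  4.3   1.6 196. ]
knob tri [  3.4  -3.2 199.6]
```

```bash
python3 -m creep '[{"ax":0,"ay":0,"az":0,"dx":2,"dy":-8,"dz":0,"gripper":1},{"ax":0,"ay":0,"az":0,"dx":0,"dy":-8,"dz":0,"gripper":1},{"ax":0,"ay":0,"az":0,"dx":0,"dy":-8,"dz":0,"gripper":1},{"ax":0,"ay":0,"az":0,"dx":0,"dy":-8,"dz":0,"gripper":1},{"ax":0,"ay":0,"az":0,"dx":0,"dy":-3,"dz":0,"gripper":1},{"ax":0,"ay":0,"az":0,"dx":0,"dy":0,"dz":0,"gripper":1}]'; python3 pos.py k
```

```text
time_s: 7.1
eef_pos: [0.5487, -0.0736, 0.1852]
tool_rot: [0.109, 0.994, -0.0, -0.0]
force: [-0.6, 0.1, -0.1]
gripper_width: -0.001
grip_force: 0.0
t 7.1 TCP mixer mm [  4.2  -1.7 185.2] toolx.ex -1.0 toolx.ey -0.0 F fwd/left/up [-0.6  0.  -0.1] w -0.0
scene 201 px 184 223 8.0 sphere [  9.3 -37.6 199.6] ray [  4.8 -37.4 196. ]
side 395 px 298 270 11.9 sphere [  3.7 -35.4 195.4] ray [  1.7 -36.9 196. ]
knob tri [  2.3 -36.4 194.5]
```

```bash
python3 -m creep '[{"ax":0,"ay":0,"az":0,"dx":0,"dy":16,"dz":0,"gripper":1},{"ax":0,"ay":0,"az":0,"dx":25,"dy":4,"dz":0,"gripper":1},{"ax":0,"ay":0,"az":0,"dx":26,"dy":0,"dz":0,"gripper":1},{"ax":0,"ay":0,"az":0,"dx":0,"dy":-28,"dz":0,"gripper":1},{"ax":0,"ay":0,"az":0,"dx":0,"dy":-28,"dz":0,"gripper":1},{"ax":0,"ay":0,"az":0,"dx":0,"dy":0,"dz":2,"gripper":1},{"ax":0,"ay":0,"az":0,"dx":0,"dy":0,"dz":0,"gripper":1}]'; python3 pos.py k
```

```text
time_s: 7.9
eef_pos: [0.4915, -0.0963, 0.1831]
tool_rot: [0.108, 0.994, 0.0, -0.0]
force: [-0.2, 0.2, -0.4]
gripper_width: -0.003
grip_force: 0.0
t 7.9 TCP mixer mm [-46.8 -36.3 183.1] toolx.ex -1.0 toolx.ey -0.0 F fwd/left/up [-0.2  0.1 -0.4] w -0.0
scene 211 px 184 223 8.3 sphere [  8.5 -37.3 199. ] ray [  3.9 -36.1 196. ]
side 386 px 299 271 11.4 sphere [  3.7 -35.  195. ] ray [  3.1 -37.7 196. ]
knob tri [  3.3 -36.2 195.1]
```

Push forward; from TCP x = −47 to about +13 first.

```bash
python3 -m creep '[{"ax":0,"ay":0,"az":0,"dx":-10,"dy":0,"dz":0,"gripper":1},{"ax":0,"ay":0,"az":0,"dx":-7,"dy":0,"dz":0,"gripper":1},{"ax":0,"ay":0,"az":0,"dx":-7,"dy":0,"dz":0,"gripper":1},{"ax":0,"ay":0,"az":0,"dx":-7,"dy":0,"dz":0,"gripper":1},{"ax":0,"ay":0,"az":0,"dx":-7,"dy":0,"dz":0,"gripper":1},{"ax":0,"ay":0,"az":0,"dx":-7,"dy":0,"dz":0,"gripper":1},{"ax":0,"ay":0,"az":0,"dx":-7,"dy":0,"dz":0,"gripper":1},{"ax":0,"ay":0,"az":0,"dx":-7,"dy":0,"dz":0,"gripper":1},{"ax":0,"ay":0,"az":0,"dx":0,"dy":0,"dz":0,"gripper":1}]'; python3 pos.py k
```

```text
time_s: 8.9
eef_pos: [0.5499, -0.1101, 0.1831]
tool_rot: [0.108, 0.994, -0.0, 0.0]
force: [-0.2, -1.0, 1.0]
gripper_width: -0.0
grip_force: 0.1
t 8.9 TCP mixer mm [ 13.2 -37.1 183.1] toolx.ex -1.0 toolx.ey -0.001 F fwd/left/up [ 0. -1.  1.] w -0.0
scene 200 px 190 235 8.0 sphere [ 47.9 -36.6 194.7] ray [ 47.4 -37.3 196. ]
side 309 px 322 269 11.8 sphere [ 40.3 -41.7 196.1] ray [ 41.1 -41.7 196. ]
knob tri [ 42.7 -36.5 191.3]
```

```bash
python3 -m creep '[{"ax":0,"ay":0,"az":0,"dx":-2,"dy":0,"dz":0,"gripper":1},{"ax":0,"ay":0,"az":0,"dx":-2,"dy":0,"dz":0,"gripper":1},{"ax":0,"ay":0,"az":0,"dx":0,"dy":0,"dz":0,"gripper":1}]'; python3 -m creep '[{"ax":0,"ay":0,"az":0,"dx":-2,"dy":0,"dz":0,"gripper":1},{"ax":0,"ay":0,"az":0,"dx":0,"dy":0,"dz":0,"gripper":1}]';  python3 pos.py k
```

```text
time_s: 9.3
eef_pos: [0.5529, -0.1106, 0.1833]
tool_rot: [0.108, 0.994, 0.0, -0.0]
force: [-1.5, -0.0, -0.5]
gripper_width: -0.006
grip_force: 0.4
time_s: 9.5
eef_pos: [0.5548, -0.111, 0.1832]
tool_rot: [0.108, 0.994, 0.0, -0.0]
force: [-1.6, 0.3, -0.9]
gripper_width: -0.002
grip_force: 0.7
t 9.5 TCP mixer mm [ 18.2 -36.9 183.2] toolx.ex -1.0 toolx.ey -0.001 F fwd/left/up [-1.6 -0.  -0.9] w -0.0
scene 204 px 191 236 8.1 sphere [ 51.5 -36.1 192.9] ray [ 52.8 -37.  196. ]
side 311 px 324 269 11.9 sphere [ 42.6 -49.5 202.3] ray [ 44.3 -41.5 196. ]
knob tri [ 46.4 -35.5 190.1]
```

Continue until the end stop shows as a clear force.

```bash
for i in 1; do python3 -m creep '[{"ax":0,"ay":0,"az":0,"dx":-2,"dy":0,"dz":0,"gripper":1},{"ax":0,"ay":0,"az":0,"dx":0,"dy":0,"dz":0,"gripper":1}]'; done; python3 pos.py k
```

```text
time_s: 9.8
eef_pos: [0.5563, -0.1113, 0.183]
tool_rot: [0.108, 0.994, 0.0, -0.001]
force: [-3.3, 0.3, -0.4]
gripper_width: -0.0
grip_force: 1.8
t 9.8 TCP mixer mm [ 19.8 -36.9 183. ] toolx.ex -1.0 toolx.ey -0.001 F fwd/left/up [-3.3 -0.4 -0.4] w -0.0
scene 204 px 191 236 8.1 sphere [ 52.1 -36.3 193.5] ray [ 52.8 -37.  196. ]
side 299 px 324 269 11.9 sphere [ 43.3 -49.2 201.7] ray [ 44.9 -42.1 196. ]
knob tri [ 46.9 -35.9 190.2]
```

```bash
python3 -m creep '[{"ax":0,"ay":0,"az":0,"dx":-1.5,"dy":0,"dz":0,"gripper":1},{"ax":0,"ay":0,"az":0,"dx":0,"dy":0,"dz":0,"gripper":1}]'; python3 pos.py k
```

```text
time_s: 10.1
eef_pos: [0.5577, -0.1116, 0.1828]
tool_rot: [0.108, 0.994, 0.0, -0.001]
force: [-5.3, 0.9, -1.0]
gripper_width: 0.002
grip_force: 2.8
t 10.1 TCP mixer mm [ 21.1 -36.9 182.8] toolx.ex -1.0 toolx.ey -0.001 F fwd/left/up [-5.4 -0.3 -1. ] w 0.0
scene 205 px 191 236 8.3 sphere [ 52.1 -36.7 193.7] ray [ 53.4 -37.2 196. ]
side 287 px 324 269 11.9 sphere [ 43.5 -50.3 202.1] ray [ 44.3 -41.5 196. ]
knob tri [ 46.6 -35.5 189.8]
```

```bash
python3 -m creep '[{"ax":0,"ay":0,"az":0,"dx":-2,"dy":0,"dz":0,"gripper":1},{"ax":0,"ay":0,"az":0,"dx":-1,"dy":0,"dz":0,"gripper":1},{"ax":0,"ay":0,"az":0,"dx":0,"dy":0,"dz":0,"gripper":1}]'; python3 pos.py k
python3 -m creep '[{"ax":0,"ay":0,"az":0,"dx":10,"dy":0,"dz":0,"gripper":1},{"ax":0,"ay":0,"az":0,"dx":20,"dy":0,"dz":0,"gripper":1},{"ax":0,"ay":0,"az":0,"dx":20,"dy":0,"dz":-20,"gripper":1},{"ax":0,"ay":0,"az":0,"dx":20,"dy":0,"dz":-35,"gripper":1},{"ax":0,"ay":0,"az":0,"dx":20,"dy":0,"dz":-40,"gripper":1},{"ax":0,"ay":0,"az":0,"dx":20,"dy":0,"dz":-30,"gripper":1},{"ax":0,"ay":0,"az":0,"dx":0,"dy":0,"dz":0,"gripper":1}]'
python3 - <<'E'
from pos import *
tool();knob()
im,_=eyes.camera("side"); a=cv2.resize(im[220:330,230:350],None,fx=5,fy=5,interpolation=cv2.INTER_CUBIC); cv2.imwrite("pics/c.png",a)
im,_=eyes.camera("scene"); cv2.imwrite("pics/d.png",cv2.resize(im[180:340,120:370],None,fx=3,fy=3))
E
```

```text
time_s: 10.5
eef_pos: [0.5597, -0.1119, 0.1825]
tool_rot: [0.108, 0.994, 0.0, -0.002]
force: [-8.3, 1.9, -0.5]
gripper_width: -0.001
grip_force: 4.2
t 10.5 TCP mixer mm [ 23.2 -36.8 182.5] toolx.ex -1.0 toolx.ey -0.001 F fwd/left/up [-8.5  0.1 -0.5] w -0.0
scene 208 px 191 236 8.2 sphere [ 52.3 -36.7 193.4] ray [ 53.  -37.2 196. ]
side 274 px 324 270 11.8 sphere [ 43.7 -49.9 201. ] ray [ 44.8 -42.8 196. ]
knob tri [ 46.9 -36.2 189.9]
time_s: 11.3
eef_pos: [0.4547, -0.0891, 0.3138]
tool_rot: [0.108, 0.994, -0.001, 0.006]
force: [0.6, 0.4, -0.4]
gripper_width: -0.0
grip_force: 0.0
t 11.3 TCP mixer mm [-84.2 -37.2 313.8] toolx.ex -1.0 toolx.ey -0.001 F fwd/left/up [ 0.5  0.5 -0.4] w -0.0
scene 203 px 191 236 8.1 sphere [ 51.6 -36.4 193.3] ray [ 53.2 -37.4 196. ]
side 393 px 323 269 11.8 sphere [ 46.5 -34.5 189.7] ray [ 44.3 -41.  196. ]
knob tri [ 46.4 -35.6 190.1]
```

View pics/c.png

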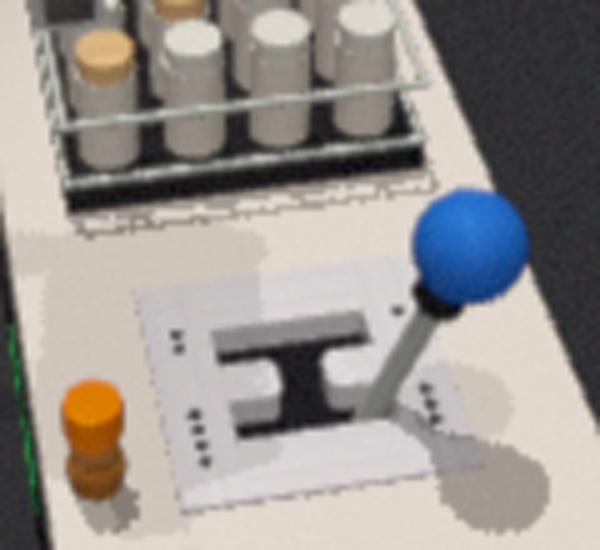

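View pics/d.png

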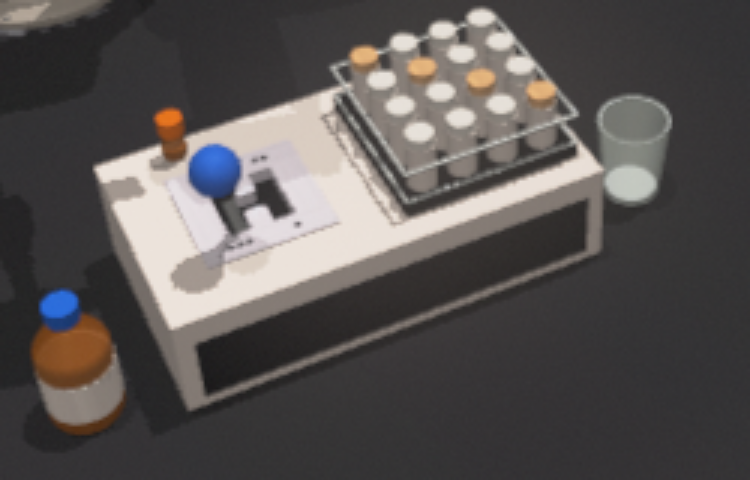

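The side crop shows the lever at the far end of the three-dot slot, with the rod foot at (375,412) and the dots at (430,403). The scene crop shows the vial, bottle and beaker standing where they were, and the hand is clear.

```bash
python3 -c "
from cell import workorder; print(workorder.hand_in())"
```

```text
the job is handed in; nothing more can be done
None
```

The lever is in third, pushed against its end stop (the knob stopped moving as the push rose to 8.5 N); the vial, bottle and beaker look undisturbed, the hand is clear, and the job was handed in at about 11.5 s, with no verdict returned.

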